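# Ready the oil dispenser: drip cup under the tap, filler cap held at vent

## Task

Get the green oil dispenser ready to draw oil: hang the drip cup by its hook on the rail in front of the tank, well to one side of the tap, slide it along to the yellow band under the tap and let go of it. Then drop the black bayonet cap through the slots of the filler neck and turn it clockwise half-way, its bar in line with the yellow vent marks, never on to the lock click. Finish still gripping the cap there, as a spring turns it back, and leave the other things where they are.

Things in the scene. Friction and masses are not known exactly. Their poses are not given: they have to be found in the camera images.
- drip_cup: Open aluminium cup, 57 mm across, 48 mm high, on a rigid hanger (173 mm high in all); starts standing on the bench. Origin: centre of its underside, z up. An 18 mm wide strap rises from its front (-x side, out to x -31 mm) and leans in to a downward-open hook above the cup, back lip on the +x side. 0.16 kg. It hangs with its +x towards the tank, its underside then 24 mm above the bench.
- cup_grip (a point): Middle of the red grip block on top of the cup's hanger, at cup x -4, y 0, z 150 mm; axes as the cup's. The block is 12 mm (x) by 20 mm (y) by 46 mm (z); take it from above across its 20 mm (fingers closing along y).
- hook_seat (a point): Where the rail's axis lies when the hook is seated: cup x -4, y 0, z 118 mm; axes as the cup's. The hook is 18 mm wide (y), its mouth 15 mm inside, flaring to some 25 mm at the bottom; the back lip ends 24 mm below this point. Its V roof centres on the rail. The cup hangs right under the rail: bring it in from the robot's side, raised 35 to 40 mm, until the hook is over the rail, then lower.
- rail_mark (a point): Middle of the yellow band (14 mm long) on the round steel cup rail, on its axis, 142 mm above the bench. Axes: the dispenser's, x from the rail to the tank (away from the robot), y along the rail. Rail 10 mm thick, free 108 mm to each side between two posts up to 148 mm. The tank's front is 75 mm behind the rail, its top 200 mm above the bench.
- spout (a point): Lower end of the brass tap's spout, under the rail at the band, 83 mm above the bench, over the middle of the hung cup (rim then at 72 mm). So the cup cannot be hooked on at the band: do it about 72 mm to one side, where it clears tap and posts, then slide. The tap and its red lever stay below 129 mm.
- cap: Black bayonet cap, starts standing on the bench plug down. Origin: centre of the plug's underside, z up, x along its bar and its two lugs (same either way round). Plug 34 mm across; lugs at its foot 12 mm wide, out to 25 mm from the axis, z 0 to 6 mm; knurled disc 62 mm across, z 13.5 to 20 mm; bar 50 mm (x) by 14 mm (y), z 20 to 48.5 mm, white ends: grip across its 14 mm from above. 0.09 kg.
- neck (a point): Middle of the filler mouth in the top face of the steel collar (80 mm across) on the tank, 226 mm above the bench. Axes: the dispenser's, z up. Mouth 39 mm across; two slots along +x and -x (white marks), 17 mm wide, out to 27.5 mm; plate 5 mm thick. The cap goes in, bar along x, until its disc lies on the collar: cap origin 13.5 mm below this point, with 2.5 mm axial play under the lips.
- vent_mark (a point): One of the two yellow vent marks on the collar, 35 mm from the neck's middle; the cap's bar points to them after 45 degrees (0.785 rad) clockwise seen from above, starting at the slots. A stop blocks the other way. A sprung detent is felt from about 70 degrees and clicks at about 80; red lock marks at 90.
- vent_ring (a joint): Spring ring in the neck that the cap's lugs push round, rad: 0 at rest, picked up after the cap has turned about 0.17 rad, then growing with its clockwise turn: about 0.62 with the bar on the yellow marks, 1.05 where the detent is felt, 1.4 locked. It resists with about 0.07 N m at vent and turns the cap back when let go.
- oil_can: Bystander: grey oil can with a bent spout, 152 mm high, standing. Origin at the centre of its underside.
- glue_bottle: Bystander: wood glue bottle with an orange cap, 155 mm high, standing. Origin at the centre of its underside.
- duct_tape: Bystander: grey roll of tape lying flat, 116 mm across, 47 mm high. Origin at the centre of its underside.
- tape_measure: Bystander: yellow tape measure, 77 x 83 x 35 mm. Origin at the centre of its underside.
- offcut_0: Bystander: brown wood offcut, 40 x 53 x 30 mm. Origin at the centre of its underside.
There are look-alikes about, which are no part of the job. Leave any pink look-alike of the drip_cup alone.

How it is judged:
On the way, in this order (a step that is already met when the one before it is completed fails the run):
1. the drip cup's hook is seated on the rail, at least 45 mm to one side of the yellow band (x of hook_seat in the frame of rail_mark between -0.007 and 0.007 m and z of hook_seat in the frame of rail_mark between -0.007 and 0.004 m and z of drip_cup in the frame of rail_mark below -0.1 m and (y of hook_seat in the frame of rail_mark above 0.045 m or y of hook_seat in the frame of rail_mark below -0.045 m)), for 0.1 s.
2. the drip cup hangs from the rail with its hook at the yellow band (within 12 mm), let go (distance between hook_seat and rail_mark below 0.0135 m and y of hook_seat in the frame of rail_mark between -0.012 and 0.012 m and angle between drip_cup's own z axis and vertical below 0.25 rad and contact force between the fingers and drip_cup below 0.05 N), for 0.3 s.
3. the cap is down in the neck, lugs through the slots, not yet turned (horizontal distance between cap and neck below 0.005 m and z of cap in the frame of neck below -0.0105 m and angle between the x axis of cap and the x axis of neck, either way round below 0.35 rad), for 0.05 s.
At the end, for the whole second after the job is handed in: The cup hangs upright by its hook, let go, within 12 mm of the yellow band's middle; the cap is down in the neck, lugs under the lips, level, still, turned clockwise to within 12 degrees of the yellow marks, and gripped by the fingers with over 2 N, through the last second (all of step 2 and horizontal distance between cap and neck below 0.005 m and z of cap in the frame of neck below -0.0095 m and angle between cap's own z axis and vertical below 0.12 rad and angle between the x axis of cap and the x axis of neck, either way round between 0.57 and 1 rad and value of joint vent_ring above 0.38 rad and angular speed of cap below 0.15 rad/s and contact force between the fingers and cap above 2 N); the arm keeps its last pose, push and grip.
It fails at once if the cap is turned through to the lock click (value of joint vent_ring above 1.2 rad).
It fails at once if the cup is tipped over (angle between drip_cup's own z axis and vertical above 0.8 rad).
It fails at once if a bystander is knocked about (distance of any of oil_can, glue_bottle, duct_tape, tape_measure, offcut_0 from where it was at the start of the episode above 0.03 m).
It also fails if it takes over 58 s, if anything falls off the work surface, if the arm or the gripper's body presses on something with over 40 N, if the wrist force passes 120 N, or if a joint passes its speed limit or range.

## Robot

A 7-joint arm with a two-finger parallel gripper is mounted at the origin on a cart in front of the work surface, level with it; the furniture and walls round the work are solid. World frame = base frame: x ahead of the robot, y to its left, z up, the work surface at z = 0. Lengths are in m, angles in rad, forces in N, time in s.
With the tool pointing down it reaches from about 0.425 to 1.025 m from the base axis. Payload 3.6 kg.
Tool frame: the origin (TCP) lies midway between the tips of the shut fingers; the grasp point (between the pads) lies 19 mm behind it; z points along the fingers, y is the line along which they close (so a half turn about z gives the same grasp; the last joint's range is limited). The gripper opens to 85 mm and grips with 20 to 120 N. Pads are 22 mm wide; open, the fingers measure 114 mm over their backs; the gripper's body (76 mm by 85 mm) begins 54 mm behind the grasp point. The pads swing forward as they close: fully open they stand 13 mm farther back than shut.
Start: joints at [1.198, 0.591, 0.048, 1.609, -0.033, 0.943, -0.034], TCP at [0.2, -0.697, 0.231] pointing down, gripper open.
Joint ranges: [-2.69, 2.69], [-0.47, 2.24], [-1.27, 1.36], [0.19, 2.51], [-1.53, 4.68], [0.08, 2.07], [-3.09, 3.09]. Speed limits (rad/s): [2.57, 2.57, 3.14, 3.14, 3.14, 3.14, 3.14].

## Interface

Orientations are given as a unit quaternion [w, x, y, z].
In Python, from bench import * gives the robot as it stands.
- The arm moves only by the tool step_arm, never from a script. Its argument "targets" is a list of rows, each an object of numbers: "wx", "wy", "wz": the turn, a rotation vector about the tool's x, y, z in rad; "tx", "ty", "tz": the shift along the tool's x, y, z in units of 25 mm (1.0 is 25 mm); "fingers": the opening in per cent of the stroke, from 0 (shut) to 100 (fully open). In form: [{"wx": .., "wy": .., "wz": .., "tx": .., "ty": .., "tz": .., "fingers": ..}, ...]. A call has exactly 10 rows; each row is the pose to reach, as a shift and turn from the pose commanded when the call began, along the tool's axes at that moment; what a row does not reach only later rows make up. A row lasts 1/8 s, in which the tool goes at most 62.5 mm and 10.7 degrees, less where a joint would pass 70% of its speed; a pose out of reach is approached as far as the arm can. A call with a gripper value outside its range is refused whole. The fingers move at their own pace and stop on an object; "grip_force" is the grip in N (left out, the last holds). Time passes only in rows, so rows that repeat a pose let the fingers close, or fill a call up. It gives the time, the measured TCP pose, the force, the opening and the grip force at its end, in the units of the state.
- observe(): the state, without advancing time (a new reading comes with each control period).
- capture(name): name is "side" or "top"; returns a dict with "frame" (480x640x3 uint8, blue, green, red), "K" (3x3 intrinsics, pixels), "D" ([k1, k2, p1, p2, k3] as OpenCV has them; the pictures are not rectified), "eye" and "orientation" of the camera in the world. Camera axes: x right, y down, z forward; pixel columns grow to the right and rows downward; lengths in m; the calibration is good to about 2 mm. A picture is of the moment at which its call begins. There is no depth.
- job_done(): hands the job in; it is judged then, once.
The state is a dict: "clock": time; "q": joint angles; "qvel": joint speeds; "joint_torque": joint torques, N m; "position": TCP position; "tool_rot": TCP orientation; "wrist_force": force on the tool from outside, world axes, zero at the start; "ft_torque": the same for the moment, N m; "finger_gap": finger opening in m; "finger_force": force on a finger pad.
Only numpy, scipy, OpenCV 4.12 (cv2) and the standard library are available. Lean on these libraries where they do the work, as an engineer would, in place of code of your own. Each camera call takes 0.05 s, during which the arm holds its last target. There are 200 camera calls.

## Working session

There is one attempt and no reset: what is moved stays moved. The work goes in short steps, Python scripts to look and compute and a tool call to move; the robot and the scene stay as the last step left them, time stands still between calls to the robot, and variables do not carry over. Pictures are saved under pics/ and viewed, at most 12 in all, crops included, and the job is handed in when it is done.

Besides the shell and the picture viewer there is one more tool, called after "Request:" by a JSON object that holds its "api" and its "payload", one argument or row to a line. step_arm: Moves the arm, as the interface text tells. Its arguments: {"type":"object","properties":{"targets":{"type":"array"},"grip_force":{"type":"number"}},"required":["targets"]}

```bash
ls; mkdir -p pics; python3 - <<'E'
from bench import *
import cv2
for n in("side","top"):
    c=capture(n);cv2.imwrite(f"pics/{n}0.png",c["frame"]);print(n,c["K"],c["D"],c["eye"],c["orientation"])
s=observe();print(s)
E
```

```text
pics
side [[443.35900362   0.         324.36515399]
 [  0.         443.35900362 243.11769542]
 [  0.           0.           1.        ]] [-0.04761819  0.          0.          0.          0.        ] [ 0.56197767 -0.88660627  0.9074001 ] [-0.43581681  0.89939595  0.03376038 -0.00329672]
top [[508.14872854   0.         324.26373461]
 [  0.         508.14872854 245.58403266]
 [  0.           0.           1.        ]] [-0.13809929  0.          0.          0.          0.        ] [0.29811319 0.0105037  1.37242823] [-0.07592865  0.71112468 -0.69621068  0.06186452]
{'clock': 0.1, 'q': array([ 1.19848933,  0.59205642,  0.04831178,  1.60972342, -0.03326854,
        0.94267276, -0.03367195]), 'qvel': array([-0.00082661, -0.00162408,  0.00211409, -0.00293168, -0.00021308,
        0.00010525,  0.00114682]), 'joint_torque': array([ 4.52628316e-03, -5.49997401e+01,  1.55360699e+00, -1.98825020e+01,
        9.76828480e-03,  3.84941086e-03, -2.05110531e-06]), 'position': array([ 0.19931507, -0.69627891,  0.23022348]), 'tool_rot': array([-1.00516411e-03,  9.90290206e-01,  1.39011695e-01, -2.15073086e-04]), 'wrist_force': array([ 0.1039566 , -0.13812735,  0.02800999]), 'ft_torque': array([0.00258624, 0.03003191, 0.01852742]), 'finger_force': 0.0, 'finger_gap': 0.08570606687212594}
```

View pics/side0.png

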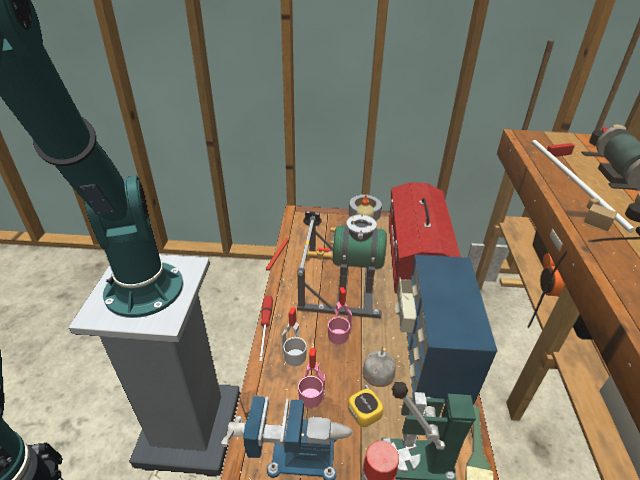

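View pics/top0.png

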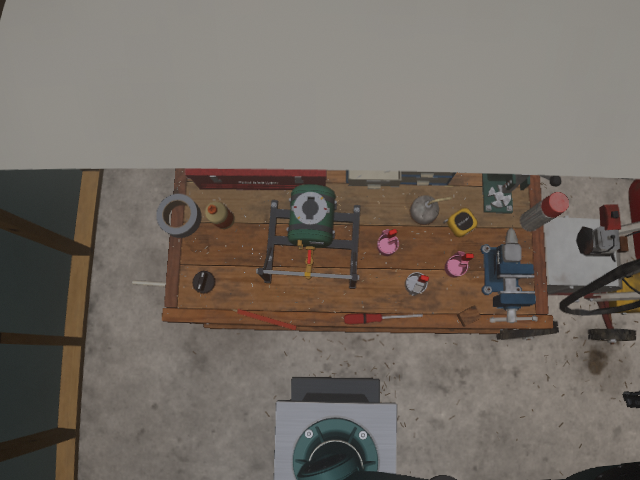

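Side view: grey cup at about (294,350), pink decoys at (339,328) and (311,390), dispenser neck at (362,227), cap at (312,217). In the top view: cup (417,284), cap (204,281), rail from (265,272) to (354,277), neck (312,208).

```bash
cat > h.py <<'E'
from bench import *
import cv2,numpy as np
from scipy.spatial.transform import Rotation as R
def rot(c):
    q=c["orientation"];return R.from_quat([q[1],q[2],q[3],q[0]]).as_matrix()
def ray(c,uv):
    p=cv2.undistortPoints(np.array([[uv]],float),c["K"],c["D"])[0,0]
    return np.array(c["eye"]),rot(c)@np.array([p[0],p[1],1])
def plane(c,uv,z):
    e,d=ray(c,uv);return e+d*(z-e[2])/d[2]
def proj(c,P):
    Rm=rot(c).T;rv=cv2.Rodrigues(Rm)[0]
    return cv2.projectPoints(np.array(P,float).reshape(-1,3),rv,-Rm@np.array(c["eye"]),c["K"],c["D"])[0].reshape(-1,2)
def tri(c1,u1,c2,u2):
    e1,d1=ray(c1,u1);e2,d2=ray(c2,u2)
    s=np.linalg.lstsq(np.c_[d1,-d2],e2-e1,rcond=None)[0]
    a,b=e1+s[0]*d1,e2+s[1]*d2;return (a+b)/2,np.linalg.norm(a-b)
E
python3 - <<'E'
from h import *
t=capture("top");s=capture("side")
a=t["frame"][170:310,180:440];b=s["frame"][200:370,260:400]
cv2.imwrite("pics/a.png",cv2.resize(a,None,fx=3,fy=3,interpolation=cv2.INTER_CUBIC))
cv2.imwrite("pics/b.png",cv2.resize(b,None,fx=3.5,fy=3.5,interpolation=cv2.INTER_CUBIC))
E
```

```text
(no output)
```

View pics/a.png

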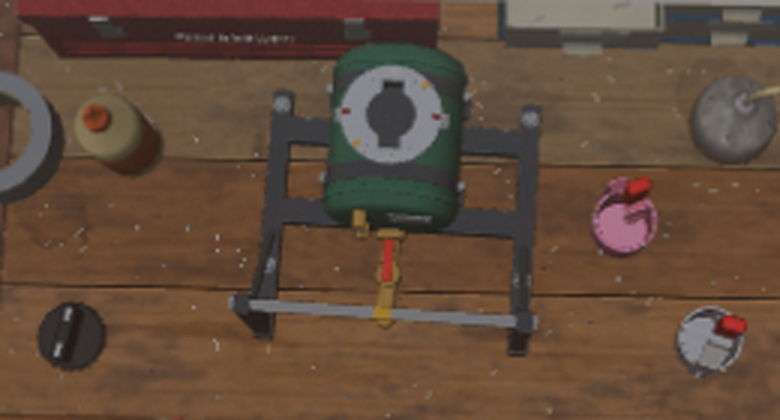

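View pics/b.png

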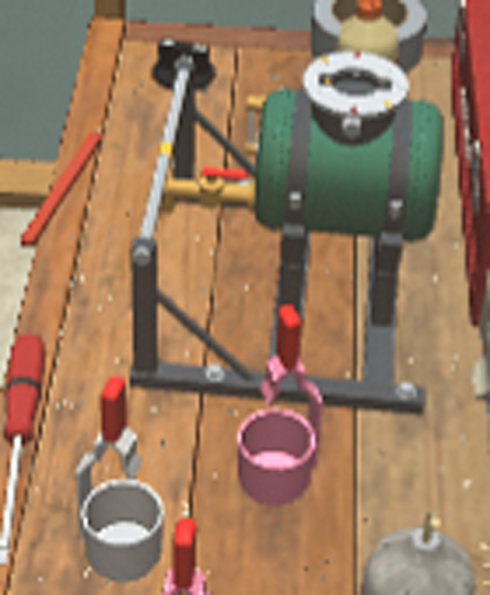

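Top crop: collar at (391,113), slots up/down, yellow band at (383,313), rail (245,303)-(530,322), cap at (70,335) with white ends (70,315) and (60,352), cup rim at (710,338), and its red block at (730,325). Side crop: band (166,149), block top (113,390), strap (85,475) towards the robot.

```bash
cat > m.py <<'E'
from h import *
def blob(c,box,lo,hi,up=4):
    x0,y0,x1,y1=box
    hsv=cv2.cvtColor(c["frame"][y0:y1,x0:x1],cv2.COLOR_BGR2HSV)
    m=cv2.inRange(hsv,np.array(lo),np.array(hi))
    n,l,st,ce=cv2.connectedComponentsWithStats(m)
    i=1+np.argmax(st[1:,4]);ys,xs=np.where(l==i)
    return ce[i]+[x0,y0],st[i,4],np.c_[xs+x0,ys+y0]
E
python3 - <<'E'
from m import *
t=capture("top");s=capture("side")
red_t=blob(t,(412,270,432,290),(0,150,120),(8,255,255));red_s=blob(s,(280,300,302,332),(0,150,120),(8,255,255))
print("red",red_t[:2],red_s[:2],tri(t,red_t[0],s,red_s[0]))
y_t=blob(t,(300,268,318,280),(20,150,100),(32,255,255));y_s=blob(s,(300,235,315,250),(22,120,120),(34,255,255))
print("yel",y_t[:2],y_s[:2],tri(t,y_t[0],s,y_s[0]),plane(t,y_t[0],.142),plane(s,y_s[0],.142))
def up(u,v,o,f): return (u/f+o[0]-.5+.5/f, v/f+o[1]-.5+.5/f)
T=lambda u,v:up(u,v,(180,170),3); S=lambda u,v:up(u,v,(260,200),3.5)
a,b=plane(t,T(255,304),.142),plane(t,T(515,321),.142);print("rail T",a,b,np.degrees(np.arctan2(*(b-a)[:2])))
a,b=plane(s,S(182,75),.142),plane(s,S(147,235),.142);print("rail S",a,b,np.degrees(np.arctan2(*(b-a)[:2])))
# collar ring: white-ish ellipse
for n,c,box in(("top",t,(285,185,335,230)),("side",s,(342,210,384,242))):
    hsv=cv2.cvtColor(c["frame"],cv2.COLOR_BGR2HSV);x0,y0,x1,y1=box
    m=cv2.inRange(hsv[y0:y1,x0:x1],np.array((0,0,110)),np.array((180,60,255)))
    m=cv2.morphologyEx(m,cv2.MORPH_OPEN,np.ones((2,2)))
    k=max(cv2.findContours(m,cv2.RETR_EXTERNAL,cv2.CHAIN_APPROX_NONE)[0],key=len)
    e=cv2.fitEllipse(cv2.convexHull(k));print("collar",n,e,plane(c,(e[0][0]+x0,e[0][1]+y0),.226))
print(plane(t,T(391,113),.226),plane(s,S(356,83),.226))
print("cup rim",plane(t,T(710,338),.048),plane(s,S(122,517),.048))
print("strap",plane(s,S(85,478),.07))
# cap
d=blob(t,(188,265,220,298),(0,0,0),(180,255,70));
w=cv2.inRange(t["frame"][265:298,188:220],np.array((130,130,130)),np.array((255,255,255)))
n,l,st,ce=cv2.connectedComponentsWithStats(w);print(st,ce+[188,265])
(cc,r)=cv2.minEnclosingCircle(d[2].astype(np.float32));print("cap",d[:2],cc,r,plane(t,cc,.017))
print(plane(t,T(70,313),.0485),plane(t,T(60,351),.0485))
E
```

```text
red (array([424.23529412, 277.5       ]), np.int32(34)) (array([291.53333333, 313.96666667]), np.int32(60)) (array([ 0.4628801 , -0.2054386 ,  0.15931488]), np.float64(0.002286407402543964))
yel (array([306.88888889, 273.88888889]), np.int32(18)) (array([306.875, 241.875]), np.int32(8)) (array([0.46954893, 0.07866052, 0.14442343]), np.float64(0.00022524646544348016)) [0.46977583 0.07877061 0.142     ] [0.46936261 0.08177095 0.142     ]
rail T [0.47468619 0.18277202 0.142     ] [ 0.46514179 -0.02988397  0.142     ] -177.43018014376565
rail S [0.47400532 0.18249409 0.142     ] [ 0.46570777 -0.02392827  0.142     ] -177.69812185635695
collar top ((25.83934211730957, 23.6678524017334), (31.58675765991211, 35.16362380981445), 87.82942199707031) [0.6118426  0.06942758 0.226     ]
collar side ((20.031158447265625, 15.16061019897461), (21.249858856201172, 30.090513229370117), 95.69824981689453) [0.61670872 0.05955953 0.226     ]
[0.6150394  0.07148404 0.226     ] [0.61495723 0.0675041  0.226     ]
cup rim [ 0.46606573 -0.20393756  0.048     ] [ 0.4670285 -0.2113701  0.048    ]
strap [ 0.44029995 -0.1975608   0.07      ]
[[   0    0   32   33 1051]
 [  14    9    1    2    2]
 [  11   20    1    3    3]] [[203.51569933 280.99809705]
 [202.         274.5       ]
 [199.         286.        ]]
cap (array([203.73333333, 281.76      ]), np.int32(375)) (203.81317138671875, 281.9128112792969) 11.559935569763184 [0.45889349 0.36554481 0.017     ]
[0.47626534 0.36088276 0.0485    ] [0.44219963 0.36769296 0.0485    ]
```

```bash
python3 - <<'E'
from m import *
t=capture("top");s=capture("side")
f=lambda c,x,y,w,h,k:cv2.resize(c["frame"][y:y+h,x:x+w],None,fx=k,fy=k,interpolation=cv2.INTER_CUBIC)
A=f(t,400,265,36,36,10);B=f(s,276,300,36,72,8)[:576];C=f(t,188,266,32,32,7)
im=np.zeros((600,700,3),np.uint8);im[:360,:360]=A;im[:576,370:370+288]=B;im[365:589,:224]=C
for i in range(0,36,4):
    cv2.line(im,(i*10,0),(i*10,5),(0,255,255));cv2.line(im,(0,i*10),(5,i*10),(0,255,255))
cv2.imwrite("pics/c.png",im)
E
```

```text
(no output)
```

View pics/c.png

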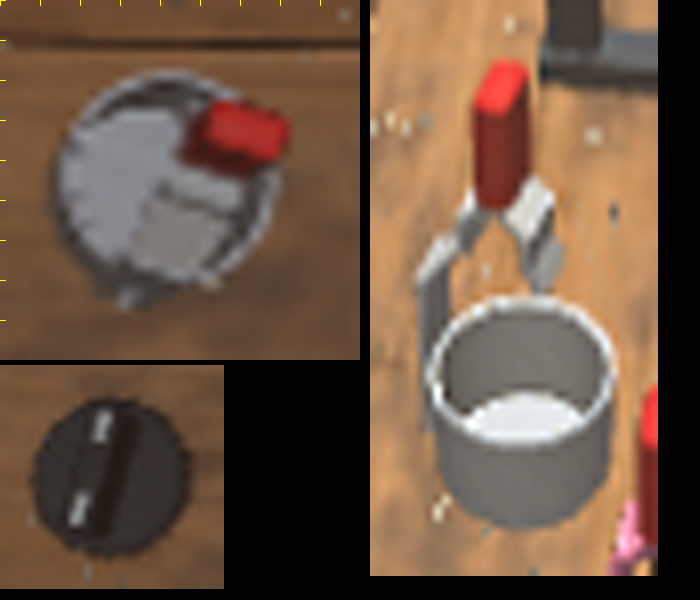

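The picture shows the grey cup with strap on the robot's side, block top-face corners near (215,100), (290,125), (275,162), (205,140) in its panel. The bar's white ends are at (103,60) and (79,143) in the cap panel.

```bash
cat >> h.py <<'E'
def go(pos,yaw):
    "shift/turn in tool units to pos, tool x at world yaw (deg), pointing down"
    s=observe();q=s["tool_rot"];T=R.from_quat([q[1],q[2],q[3],q[0]])
    G=R.from_euler("z",yaw,degrees=True)*R.from_euler("x",180,degrees=True)
    d=T.inv().apply(np.array(pos)-s["position"])/.025
    w=(T.inv()*G).as_rotvec()
    print("t",d.round(3),"w",w.round(4),"pos",s["position"].round(4),"yaw",R.from_matrix(T.as_matrix()@np.diag([1,-1,-1])).as_euler("zyx",degrees=True).round(2),"F",s["wrist_force"].round(1),"gap",round(s["finger_gap"],4),round(float(s["finger_force"]),1),"clk",round(s["clock"],2),"q",s["q"].round(2))
E
python3 - <<'E'
from m import *
t=capture("top")
P=[plane(t,(400+u/10-.45,265+v/10-.45),.173)[:2] for u,v in((215,100),(290,125),(275,162),(205,140))]
P=np.array(P);print(P,P.mean(0))
d=P[0]-P[1]+P[3]-P[2];print("cup yaw",np.degrees(np.arctan2(-d[0],d[1])))
E=[plane(t,(188+u/7-.43,266+v/7-.43),.047)[:2] for u,v in((103,60),(79,143))]
print("cap",E,np.mean(E,0),np.degrees(np.arctan2(*(E[0]-E[1])[::-1])))
for px in((388,240),(465,258)): print(px,plane(t,px,.15))
go((.463,-.2055,.26),-17)
E
```

```text
[[ 0.46908999 -0.19518404]
 [ 0.46338536 -0.21312516]
 [ 0.45444059 -0.20940807]
 [ 0.45943452 -0.19268251]] [ 0.46158762 -0.20259994]
cup yaw -17.150870219656316
cap [array([0.47604021, 0.3632005 ]), array([0.4440849 , 0.37041342])] [0.46006256 0.36680696] -12.719595327303583
(388, 240) [ 0.55657361 -0.11859765  0.15      ]
(465, 258) [ 0.51518676 -0.30852364  0.15      ]
t [ 15.543 -15.999  -1.15 ] w [-1.000e-04  1.000e-04  5.755e-01] pos [ 0.1995 -0.697   0.2312] yaw [1.598e+01 1.000e-02 1.000e-02] F [ 0.   0.6 -0.4] gap 0.0856 0.0 clk 0.45 q [ 1.2   0.59  0.05  1.61 -0.03  0.94 -0.03]
```

Request:
{"api": "step_arm", "payload": {
  "targets": [
    {"tz": -2,"wz": 0.1,"fingers": 55},
    {"tx": 3,"ty": -3,"tz": -2,"wz": 0.2,"fingers": 55},
    {"tx": 5,"ty": -5,"tz": -2,"wz": 0.3,"fingers": 55},
    {"tx": 7,"ty": -7,"tz": -2,"wz": 0.4,"fingers": 55},
    {"tx": 9,"ty": -9,"tz": -2,"wz": 0.5,"fingers": 55},
    {"tx": 11,"ty": -11,"tz": -2,"wz": 0.575,"fingers": 55},
    {"tx": 13,"ty": -13,"tz": -2,"wz": 0.575,"fingers": 55},
    {"tx": 14.5,"ty": -15,"tz": -2,"wz": 0.575,"fingers": 55},
    {"tx": 15.54,"ty": -16,"tz": -1.15,"wz": 0.575,"fingers": 55},
    {"tx": 15.54,"ty": -16,"tz": -1.15,"wz": 0.575,"fingers": 55}
  ],
  "grip_force": 40
}}

```text
schema error: expected keys wx, wy, wz, tx, ty, tz, fingers
```

```bash
python3 - <<'E'
from m import *
go((.463,-.2045,.134),-17)
E
```

```text
t [ 15.554 -16.036   3.89 ] w [-1.000e-04  1.000e-04  5.755e-01] pos [ 0.1995 -0.697   0.2312] yaw [1.598e+01 1.000e-02 1.000e-02] F [ 0.   0.6 -0.4] gap 0.0856 0.0 clk 0.45 q [ 1.2   0.59  0.05  1.61 -0.03  0.94 -0.03]
```

All keys are needed in every row.

Request:
{"api": "step_arm", "payload": {
  "targets": [
    {"wx": 0,"wy": 0,"wz": 0.1,"tx": 0,"ty": 0,"tz": -2,"fingers": 55},
    {"wx": 0,"wy": 0,"wz": 0.2,"tx": 2,"ty": -2,"tz": -2,"fingers": 55},
    {"wx": 0,"wy": 0,"wz": 0.3,"tx": 4,"ty": -4,"tz": -2,"fingers": 55},
    {"wx": 0,"wy": 0,"wz": 0.4,"tx": 6,"ty": -6,"tz": -2,"fingers": 55},
    {"wx": 0,"wy": 0,"wz": 0.5,"tx": 8,"ty": -8,"tz": -2,"fingers": 55},
    {"wx": 0,"wy": 0,"wz": 0.575,"tx": 10,"ty": -10,"tz": -2,"fingers": 55},
    {"wx": 0,"wy": 0,"wz": 0.575,"tx": 12,"ty": -12,"tz": -2,"fingers": 55},
    {"wx": 0,"wy": 0,"wz": 0.575,"tx": 14,"ty": -14,"tz": -2,"fingers": 55},
    {"wx": 0,"wy": 0,"wz": 0.575,"tx": 15.54,"ty": -16,"tz": -1.5,"fingers": 55},
    {"wx": 0,"wy": 0,"wz": 0.575,"tx": 15.54,"ty": -16,"tz": -1.15,"fingers": 55}
  ],
  "grip_force": 40
}}

```text
clock: 1.7
position: [0.4646, -0.2038, 0.2609]
tool_rot: [0.0, 0.989, -0.147, 0.002]
wrist_force: [0.7, -0.5, -1.2]
finger_gap: 0.0468
finger_force: 0.0
```

```bash
python3 - <<'E'
from m import *
go((.463,-.2045,.134),-17)
E
```

```text
t [-0.069  0.047  5.077] w [-0.0001 -0.0034  0.001 ] pos [ 0.4646 -0.2038  0.2609] yaw [-16.94  -0.19  -0.05] F [ 0.7 -0.5 -1.2] gap 0.0468 0.0 clk 1.7 q [ 0.28  0.28  0.05  2.07 -0.02  0.79 -1.52]
```

Request:
{"api": "step_arm", "payload": {
  "targets": [
    {"wx": 0,"wy": 0,"wz": 0,"tx": 0,"ty": 0,"tz": 1,"fingers": 55},
    {"wx": 0,"wy": 0,"wz": 0,"tx": 0,"ty": -0.02,"tz": 2,"fingers": 55},
    {"wx": 0,"wy": 0,"wz": 0,"tx": 0,"ty": -0.02,"tz": 3,"fingers": 55},
    {"wx": 0,"wy": 0,"wz": 0,"tx": 0,"ty": -0.02,"tz": 4,"fingers": 55},
    {"wx": 0,"wy": 0,"wz": 0,"tx": 0,"ty": -0.02,"tz": 5,"fingers": 55},
    {"wx": 0,"wy": 0,"wz": 0,"tx": 0,"ty": -0.02,"tz": 5.05,"fingers": 55},
    {"wx": 0,"wy": 0,"wz": 0,"tx": 0,"ty": -0.02,"tz": 5.05,"fingers": 30},
    {"wx": 0,"wy": 0,"wz": 0,"tx": 0,"ty": -0.02,"tz": 5.05,"fingers": 10},
    {"wx": 0,"wy": 0,"wz": 0,"tx": 0,"ty": -0.02,"tz": 5.05,"fingers": 10},
    {"wx": 0,"wy": 0,"wz": 0,"tx": 0,"ty": -0.02,"tz": 5.05,"fingers": 10}
  ],
  "grip_force": 40
}}

```text
clock: 2.95
position: [0.464, -0.2053, 0.1348]
tool_rot: [0.0, 0.989, -0.148, 0.001]
wrist_force: [-1.3, 1.2, 6.5]
finger_gap: 0.0192
finger_force: 40.2
```

```bash
python3 - <<'E'
from m import *
go((.463,-.2045,.134),-17)
s=capture("side");t=capture("top")
f=lambda c,x,y,w,h,k:cv2.resize(c["frame"][y:y+h,x:x+w],None,fx=k,fy=k,interpolation=cv2.INTER_CUBIC)
cv2.imwrite("pics/d.png",np.hstack([f(s,250,240,100,140,4),f(t,380,230,90,140,4)]))
E
```

```text
t [-0.046 -0.019  0.032] w [-0.     -0.0021  0.0006] pos [ 0.464  -0.2053  0.1348] yaw [-16.97  -0.12  -0.03] F [-1.3  1.2  6.5] gap 0.0192 40.2 clk 2.95 q [ 0.3   0.47  0.04  2.17 -0.04  0.5  -1.5 ]
```

View pics/d.png

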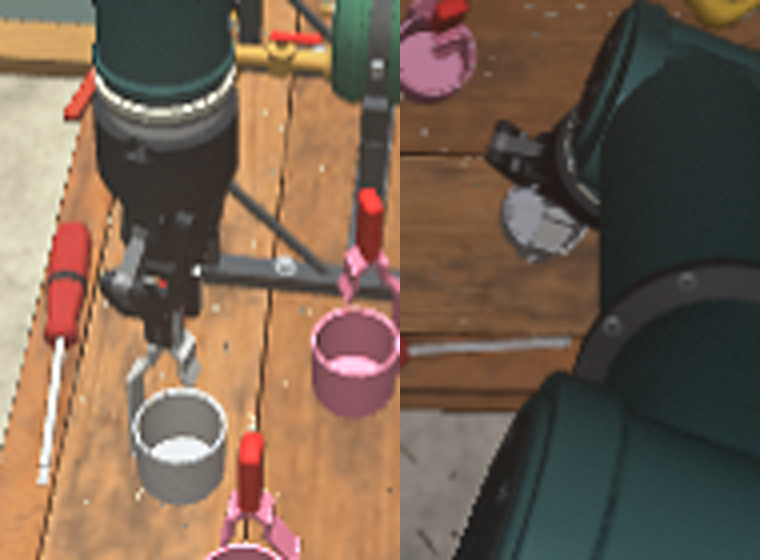

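The cup is gripped at a gap of 19.2 mm, upright and straight. Next: lift and carry over to the +y side, robot's side of the rail.

```bash
python3 - <<'E'
from m import *
go((.426,.149,.32),-2.5)
E
```

```text
t [ -5.573 -13.111  -7.419] w [ 2.000e-04 -2.100e-03 -2.525e-01] pos [ 0.464  -0.2053  0.1348] yaw [-16.97  -0.12  -0.03] F [0.2 0.1 6.4] gap 0.0193 40.2 clk 3.05 q [ 0.3   0.47  0.04  2.17 -0.04  0.5  -1.5 ]
```

Request:
{"api": "step_arm", "payload": {
  "targets": [
    {"wx": 0,"wy": 0,"wz": 0,"tx": 0,"ty": 0,"tz": -1,"fingers": 10},
    {"wx": 0,"wy": 0,"wz": 0,"tx": 0,"ty": 0,"tz": -3,"fingers": 10},
    {"wx": 0,"wy": 0,"wz": 0,"tx": 0,"ty": 0,"tz": -5,"fingers": 10},
    {"wx": 0,"wy": 0,"wz": 0,"tx": 0,"ty": 0,"tz": -7,"fingers": 10},
    {"wx": 0,"wy": 0,"wz": -0.05,"tx": -0.8,"ty": -2,"tz": -7.4,"fingers": 10},
    {"wx": 0,"wy": 0,"wz": -0.1,"tx": -1.7,"ty": -4,"tz": -7.4,"fingers": 10},
    {"wx": 0,"wy": 0,"wz": -0.15,"tx": -2.5,"ty": -6,"tz": -7.4,"fingers": 10},
    {"wx": 0,"wy": 0,"wz": -0.2,"tx": -3.4,"ty": -8,"tz": -7.4,"fingers": 10},
    {"wx": 0,"wy": 0,"wz": -0.25,"tx": -4.3,"ty": -10,"tz": -7.4,"fingers": 10},
    {"wx": 0,"wy": 0,"wz": -0.253,"tx": -5.1,"ty": -12,"tz": -7.4,"fingers": 10}
  ]
}}

```text
clock: 4.3
position: [0.4274, 0.1203, 0.3185]
tool_rot: [0.0, 1.0, -0.022, -0.0]
wrist_force: [0.6, -0.7, -1.6]
finger_gap: 0.0194
finger_force: 39.5
```

```bash
python3 - <<'E'
from m import *
go((.426,.149,.197),-2.5)
E
```

```text
t [-0.104 -1.149  4.86 ] w [0.0007 0.0006 0.0006] pos [0.4274 0.1203 0.3185] yaw [-2.47  0.03 -0.04] F [ 0.6 -0.7 -1.6] gap 0.0194 39.5 clk 4.3 q [-0.18  0.13 -0.22  2.11  0.04  0.91 -2.03]
```

Request:
{"api": "step_arm", "payload": {
  "targets": [
    {"wx": 0,"wy": 0,"wz": 0,"tx": -0.1,"ty": -0.6,"tz": 0,"fingers": 10},
    {"wx": 0,"wy": 0,"wz": 0,"tx": -0.1,"ty": -1.15,"tz": 0,"fingers": 10},
    {"wx": 0,"wy": 0,"wz": 0,"tx": -0.1,"ty": -1.15,"tz": 1,"fingers": 10},
    {"wx": 0,"wy": 0,"wz": 0,"tx": -0.1,"ty": -1.15,"tz": 2,"fingers": 10},
    {"wx": 0,"wy": 0,"wz": 0,"tx": -0.1,"ty": -1.15,"tz": 3,"fingers": 10},
    {"wx": 0,"wy": 0,"wz": 0,"tx": -0.1,"ty": -1.15,"tz": 4,"fingers": 10},
    {"wx": 0,"wy": 0,"wz": 0,"tx": -0.1,"ty": -1.15,"tz": 4.6,"fingers": 10},
    {"wx": 0,"wy": 0,"wz": 0,"tx": -0.1,"ty": -1.15,"tz": 4.86,"fingers": 10},
    {"wx": 0,"wy": 0,"wz": 0,"tx": -0.1,"ty": -1.15,"tz": 4.86,"fingers": 10},
    {"wx": 0,"wy": 0,"wz": 0,"tx": -0.1,"ty": -1.15,"tz": 4.86,"fingers": 10}
  ]
}}

```text
clock: 5.55
position: [0.4281, 0.1478, 0.1979]
tool_rot: [-0.0, 1.0, -0.022, 0.001]
wrist_force: [0.1, -0.2, -1.1]
finger_gap: 0.0193
finger_force: 39.6
```

```bash
python3 - <<'E'
from m import *
go((.4728,.151,.197),-2.5)
s=capture("side");t=capture("top")
f=lambda c,x,y,w,h,k:cv2.resize(c["frame"][y:y+h,x:x+w],None,fx=k,fy=k,interpolation=cv2.INTER_CUBIC)
cv2.imwrite("pics/e.png",np.hstack([f(s,270,190,70,90,6),f(t,240,230,60,90,6)]))
E
```

```text
t [ 1.783 -0.205  0.037] w [-0.0004 -0.0012 -0.0002] pos [0.4281 0.1478 0.1979] yaw [-2.51 -0.07  0.02] F [ 0.1 -0.2 -1.1] gap 0.0193 39.6 clk 5.55 q [-0.25  0.31 -0.22  2.23  0.12  0.61 -2.18]
```

View pics/e.png

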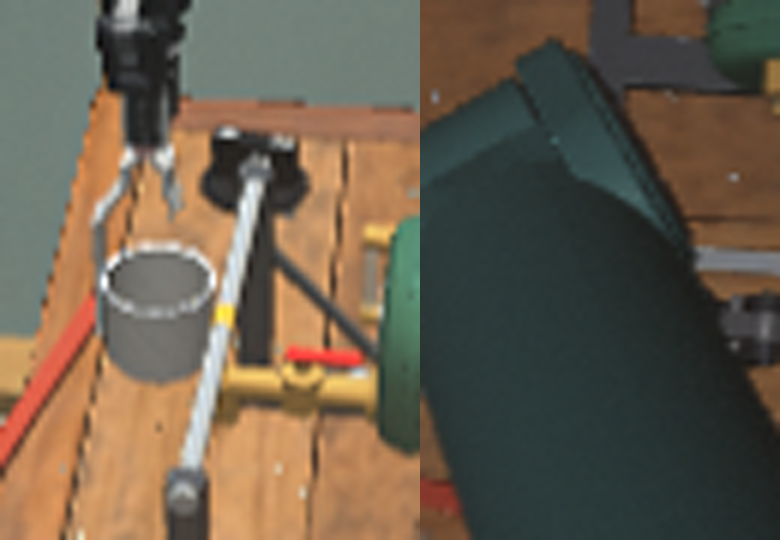

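The side view shows the cup hanging straight from the gripper on the robot's side of the rail, rim centred at about (296,237), clear of rail and posts.

```bash
python3 - <<'E'
from m import *
s=capture("side")
print(plane(s,(270+158/6-.42,190+282/6-.42),.1111), proj(s,[[.4321,.1476,.1111],[.4281,.1478,.19]]))
# rail edge centre line in side view rows
print([plane(s,(270+u/6-.42,190+v/6-.42),.142) for u,v in((256,190),(225,316),(194,455))])
E
```

```text
[0.43112203 0.14295615 0.1111    ] [[296.42204073 235.6454761 ]
 [294.60342636 213.4776949 ]]
[array([0.4758647 , 0.18177564, 0.142     ]), array([0.47008931, 0.08015661, 0.142     ]), array([ 0.46585057, -0.01847688,  0.142     ])]
```

Request:
{"api": "step_arm", "payload": {
  "targets": [
    {"wx": 0,"wy": 0,"wz": 0,"tx": 0.5,"ty": -0.2,"tz": 0,"fingers": 10},
    {"wx": 0,"wy": 0,"wz": 0,"tx": 1,"ty": -0.2,"tz": 0,"fingers": 10},
    {"wx": 0,"wy": 0,"wz": 0,"tx": 1.5,"ty": -0.2,"tz": 0,"fingers": 10},
    {"wx": 0,"wy": 0,"wz": 0,"tx": 1.79,"ty": -0.2,"tz": 0,"fingers": 10},
    {"wx": 0,"wy": 0,"wz": 0,"tx": 1.79,"ty": -0.2,"tz": 0,"fingers": 10},
    {"wx": 0,"wy": 0,"wz": 0,"tx": 1.79,"ty": -0.2,"tz": 0.3,"fingers": 10},
    {"wx": 0,"wy": 0,"wz": 0,"tx": 1.79,"ty": -0.2,"tz": 0.6,"fingers": 10},
    {"wx": 0,"wy": 0,"wz": 0,"tx": 1.79,"ty": -0.2,"tz": 0.9,"fingers": 10},
    {"wx": 0,"wy": 0,"wz": 0,"tx": 1.79,"ty": -0.2,"tz": 1.1,"fingers": 10},
    {"wx": 0,"wy": 0,"wz": 0,"tx": 1.79,"ty": -0.2,"tz": 1.1,"fingers": 10}
  ]
}}

```text
clock: 6.95
position: [0.472, 0.1509, 0.1693]
tool_rot: [0.0, 1.0, -0.022, -0.0]
wrist_force: [0.1, 0.6, -1.7]
finger_gap: 0.0199
finger_force: 39.6
```

```bash
python3 - <<'E'
from m import *
go((.4728,.151,.1588),-2.5)
E
```

```text
t [ 0.031 -0.004  0.42 ] w [0.0004 0.001  0.0006] pos [0.472  0.1509 0.1693] yaw [-2.47  0.06 -0.02] F [ 0.1  0.6 -1.7] gap 0.0199 39.6 clk 6.95 q [-0.24  0.41 -0.2   2.16  0.14  0.58 -2.16]
```

Request:
{"api": "step_arm", "payload": {
  "targets": [
    {"wx": 0,"wy": 0,"wz": 0,"tx": 0.03,"ty": 0,"tz": 0.1,"fingers": 10},
    {"wx": 0,"wy": 0,"wz": 0,"tx": 0.03,"ty": 0,"tz": 0.2,"fingers": 10},
    {"wx": 0,"wy": 0,"wz": 0,"tx": 0.03,"ty": 0,"tz": 0.3,"fingers": 10},
    {"wx": 0,"wy": 0,"wz": 0,"tx": 0.03,"ty": 0,"tz": 0.36,"fingers": 10},
    {"wx": 0,"wy": 0,"wz": 0,"tx": 0.03,"ty": 0,"tz": 0.4,"fingers": 10},
    {"wx": 0,"wy": 0,"wz": 0,"tx": 0.03,"ty": 0,"tz": 0.43,"fingers": 10},
    {"wx": 0,"wy": 0,"wz": 0,"tx": 0.03,"ty": 0,"tz": 0.45,"fingers": 10},
    {"wx": 0,"wy": 0,"wz": 0,"tx": 0.03,"ty": 0,"tz": 0.45,"fingers": 10},
    {"wx": 0,"wy": 0,"wz": 0,"tx": 0.03,"ty": 0,"tz": 0.45,"fingers": 10},
    {"wx": 0,"wy": 0,"wz": 0,"tx": 0.03,"ty": 0,"tz": 0.45,"fingers": 10}
  ]
}}

```text
clock: 8.2
position: [0.4741, 0.1512, 0.159]
tool_rot: [-0.0, 1.0, -0.022, 0.001]
wrist_force: [1.4, 0.0, 4.0]
finger_gap: 0.0192
finger_force: 40.1
```

```bash
python3 - <<'E'
from m import *
go((.4697,.079,.1588),-2.5)
s=capture("side");t=capture("top")
f=lambda c,x,y,w,h,k:cv2.resize(c["frame"][y:y+h,x:x+w],None,fx=k,fy=k,interpolation=cv2.INTER_CUBIC)
cv2.imwrite("pics/f.png",f(s,270,190,80,90,6))
E
```

```text
t [-0.049  2.893  0.006] w [-0.0007 -0.0019  0.0004] pos [0.4741 0.1512 0.159 ] yaw [-2.48 -0.11  0.04] F [1.4 0.  4. ] gap 0.0192 40.1 clk 8.2 q [-0.25  0.42 -0.2   2.17  0.15  0.56 -2.17]
```

View pics/f.png

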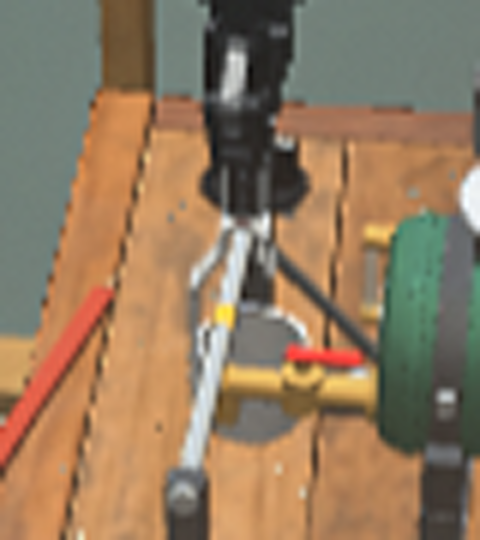

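Hook is seated on the rail (4 N upward, roof above rail, cup under it). Now slide to the band.

Request:
{"api": "step_arm", "payload": {
  "targets": [
    {"wx": 0,"wy": 0,"wz": 0,"tx": 0,"ty": 0.3,"tz": 0,"fingers": 10},
    {"wx": 0,"wy": 0,"wz": 0,"tx": 0,"ty": 0.7,"tz": 0,"fingers": 10},
    {"wx": 0,"wy": 0,"wz": 0,"tx": 0,"ty": 1.1,"tz": 0,"fingers": 10},
    {"wx": 0,"wy": 0,"wz": 0,"tx": 0,"ty": 1.5,"tz": 0,"fingers": 10},
    {"wx": 0,"wy": 0,"wz": 0,"tx": 0,"ty": 1.9,"tz": 0,"fingers": 10},
    {"wx": 0,"wy": 0,"wz": 0,"tx": 0,"ty": 2.3,"tz": 0,"fingers": 10},
    {"wx": 0,"wy": 0,"wz": 0,"tx": 0,"ty": 2.65,"tz": 0,"fingers": 10},
    {"wx": 0,"wy": 0,"wz": 0,"tx": 0,"ty": 2.89,"tz": 0,"fingers": 10},
    {"wx": 0,"wy": 0,"wz": 0,"tx": 0,"ty": 2.89,"tz": 0,"fingers": 10},
    {"wx": 0,"wy": 0,"wz": 0,"tx": 0,"ty": 2.89,"tz": 0,"fingers": 10}
  ]
}}

```text
clock: 9.55
position: [0.4708, 0.0776, 0.1588]
tool_rot: [0.0, 1.0, -0.022, 0.001]
wrist_force: [6.1, 0.0, 3.9]
finger_gap: 0.0193
finger_force: 40.3
```

```bash
python3 - <<'E'
from m import *
go((.4697,.079,.1588),-2.5)
E
```

```text
t [-0.046 -0.052  0.   ] w [ 0.0009 -0.0014 -0.0005] pos [0.4708 0.0776 0.1588] yaw [-2.53 -0.08 -0.05] F [6.1 0.  3.9] gap 0.0193 40.3 clk 9.55 q [-0.11  0.4  -0.2   2.21  0.15  0.54 -2.03]
```

Request:
{"api": "step_arm", "payload": {
  "targets": [
    {"wx": 0,"wy": 0,"wz": 0,"tx": 0.04,"ty": -0.04,"tz": 0,"fingers": 10},
    {"wx": 0,"wy": 0,"wz": 0,"tx": 0.06,"ty": -0.04,"tz": -0.03,"fingers": 10},
    {"wx": 0,"wy": 0,"wz": 0,"tx": 0.06,"ty": -0.04,"tz": -0.03,"fingers": 28},
    {"wx": 0,"wy": 0,"wz": 0,"tx": 0.06,"ty": -0.04,"tz": -0.03,"fingers": 40},
    {"wx": 0,"wy": 0,"wz": 0,"tx": 0.06,"ty": -0.04,"tz": -0.03,"fingers": 52},
    {"wx": 0,"wy": 0,"wz": 0,"tx": 0.06,"ty": -0.04,"tz": -0.03,"fingers": 52},
    {"wx": 0,"wy": 0,"wz": 0,"tx": 0.06,"ty": -0.04,"tz": -0.6,"fingers": 52},
    {"wx": 0,"wy": 0,"wz": 0,"tx": 0.06,"ty": -0.04,"tz": -1.5,"fingers": 52},
    {"wx": 0,"wy": 0,"wz": 0,"tx": 0.06,"ty": -0.04,"tz": -3,"fingers": 52},
    {"wx": 0,"wy": 0,"wz": 0,"tx": 0.06,"ty": -0.04,"tz": -5,"fingers": 52}
  ]
}}

```text
clock: 10.8
position: [0.4706, 0.0796, 0.2849]
tool_rot: [0.0, 1.0, -0.022, -0.001]
wrist_force: [1.8, 0.5, 0.3]
finger_gap: 0.0444
finger_force: 0.0
```

```bash
python3 - <<'E'
from m import *
go((.460,.3665,.20),-12.7)
go((.460,.3665,.20),77.3)
s=capture("side")
y=blob(s,(285,220,330,262),(0,150,100),(8,255,255));print(y[:2],proj(s,[.47,.079,.174]))
f=lambda c,x,y,w,h,k:cv2.resize(c["frame"][y:y+h,x:x+w],None,fx=k,fy=k,interpolation=cv2.INTER_CUBIC)
cv2.imwrite("pics/g.png",f(s,270,190,110,90,6))
E
```

```text
t [ -0.911 -11.45    3.395] w [0.0004 0.0018 0.1786] pos [0.4706 0.0796 0.2849] yaw [-2.46  0.11 -0.01] F [1.8 0.5 0.3] gap 0.0444 0.0 clk 10.8 q [-0.06  0.22 -0.24  2.08  0.07  0.85 -1.95]
t [ -0.911 -11.45    3.395] w [-1.1000e-03  1.7000e-03 -1.3922e+00] pos [0.4706 0.0796 0.2849] yaw [-2.46  0.11 -0.01] F [1.8 0.5 0.3] gap 0.0444 0.0 clk 10.8 q [-0.06  0.22 -0.24  2.08  0.07  0.85 -1.95]
(array([306.65625, 233.03125]), np.int32(64)) [[307.00024043 233.33344218]]
```

View pics/g.png

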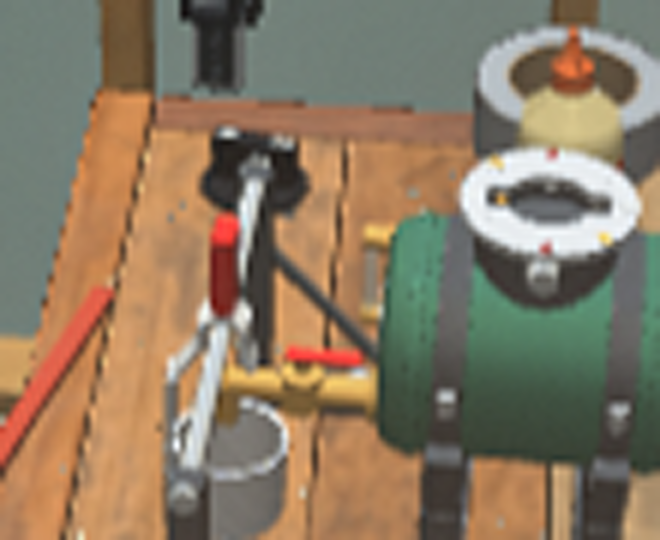

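The side view shows the cup hanging upright at the band with the block at (307,233), right where the band projects. Now the cap: carry the open gripper there and close on it.

Request:
{"api": "step_arm", "payload": {
  "targets": [
    {"wx": 0,"wy": 0,"wz": 0.03,"tx": -0.1,"ty": -1.7,"tz": -0.3,"fingers": 65},
    {"wx": 0,"wy": 0,"wz": 0.06,"tx": -0.3,"ty": -3.5,"tz": -0.3,"fingers": 65},
    {"wx": 0,"wy": 0,"wz": 0.09,"tx": -0.5,"ty": -5.5,"tz": 0,"fingers": 65},
    {"wx": 0,"wy": 0,"wz": 0.12,"tx": -0.7,"ty": -7.5,"tz": 0.5,"fingers": 65},
    {"wx": 0,"wy": 0,"wz": 0.15,"tx": -0.8,"ty": -9.5,"tz": 1.5,"fingers": 65},
    {"wx": 0,"wy": 0,"wz": 0.179,"tx": -0.93,"ty": -11.43,"tz": 2.5,"fingers": 65},
    {"wx": 0,"wy": 0,"wz": 0.179,"tx": -0.93,"ty": -11.43,"tz": 4.5,"fingers": 65},
    {"wx": 0,"wy": 0,"wz": 0.179,"tx": -0.93,"ty": -11.43,"tz": 6.4,"fingers": 65},
    {"wx": 0,"wy": 0,"wz": 0.179,"tx": -0.93,"ty": -11.43,"tz": 7.4,"fingers": 65},
    {"wx": 0,"wy": 0,"wz": 0.179,"tx": -0.93,"ty": -11.43,"tz": 7.4,"fingers": 65}
  ]
}}

```text
clock: 12.1
position: [0.4596, 0.3653, 0.0973]
tool_rot: [0.001, 0.994, -0.111, -0.001]
wrist_force: [-0.0, -0.5, 0.5]
finger_gap: 0.0555
finger_force: 0.0
```

```bash
python3 - <<'E'
from m import *
go((.4595,.366,.024),-12.7)
s=capture("side");t=capture("top")
f=lambda c,x,y,w,h,k:cv2.resize(c["frame"][y:y+h,x:x+w],None,fx=k,fy=k,interpolation=cv2.INTER_CUBIC)
cv2.imwrite("pics/i.png",np.hstack([f(s,285,150,60,90,6),f(t,170,240,70,90,6)]))
E
```

```text
t [-0.004 -0.036  2.932] w [ 0.0032  0.0022 -0.0004] pos [0.4596 0.3653 0.0973] yaw [-12.72   0.16  -0.15] F [-0.  -0.5  0.5] gap 0.0555 0.0 clk 12.1 q [-0.59  0.61 -0.23  2.01  0.25  0.55 -2.78]
```

View pics/i.png

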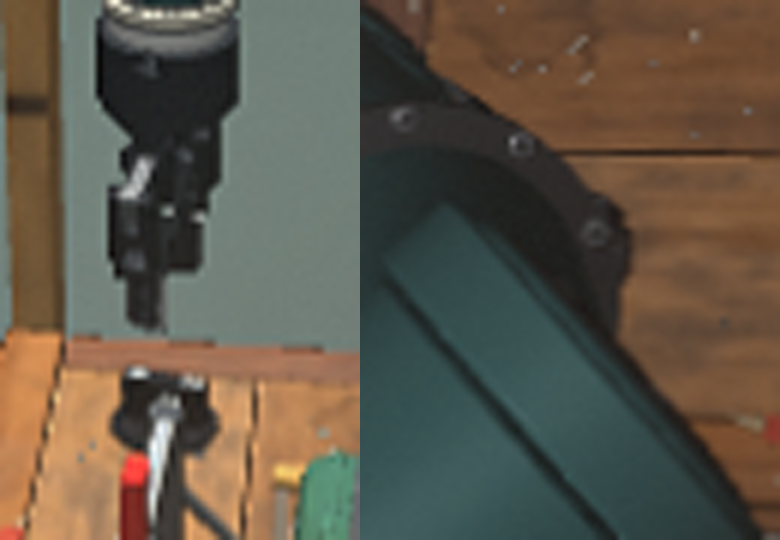

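Side view: gripper above the cap, bar's white ends at about (307.6,212.6) and (316.8,212.8); top view occluded by the arm.

```bash
python3 - <<'E'
from m import *
s=capture("side")
w=cv2.inRange(s["frame"][206:220,302:324],np.array((120,120,120)),np.array((255,255,255)))
n,l,st,ce=cv2.connectedComponentsWithStats(w);print(st[1:],ce[1:]+[302,206])
for z in (.0485,.035):
  for u in((307.3,212.3),(316.8,212.3)): print(z,plane(s,u,z))
c,sn=np.cos(np.radians(-12.7)),np.sin(np.radians(-12.7))
print(proj(s,[[.4595+k*.025*c,.366+k*.025*sn,.0485] for k in(-1,0,1)]))
E
```

```text
[[ 5  5  3  2  5]
 [14  6  3  3  6]
 [10 10  3  2  5]
 [ 8 12  3  2  3]] [[307.8        211.6       ]
 [317.         213.16666667]
 [313.         216.6       ]
 [311.         218.66666667]]
0.0485 [0.44402889 0.36308308 0.0485    ]
0.0485 [0.4763779 0.3662534 0.0485   ]
0.035 [0.442175   0.38272541 0.035     ]
0.035 [0.47503246 0.38594556 0.035     ]
[[304.94499904 210.77845384]
 [311.88043308 212.06951417]
 [318.86443482 213.3703165 ]]
```

Request:
{"api": "step_arm", "payload": {
  "targets": [
    {"wx": 0,"wy": 0,"wz": 0,"tx": 0.03,"ty": -0.03,"tz": 0.8,"fingers": 65},
    {"wx": 0,"wy": 0,"wz": 0,"tx": 0.03,"ty": -0.03,"tz": 1.6,"fingers": 65},
    {"wx": 0,"wy": 0,"wz": 0,"tx": 0.03,"ty": -0.03,"tz": 2.4,"fingers": 65},
    {"wx": 0,"wy": 0,"wz": 0,"tx": 0.03,"ty": -0.03,"tz": 2.8,"fingers": 65},
    {"wx": 0,"wy": 0,"wz": 0,"tx": 0.03,"ty": -0.03,"tz": 2.93,"fingers": 65},
    {"wx": 0,"wy": 0,"wz": 0,"tx": 0.03,"ty": -0.03,"tz": 2.93,"fingers": 40},
    {"wx": 0,"wy": 0,"wz": 0,"tx": 0.03,"ty": -0.03,"tz": 2.93,"fingers": 20},
    {"wx": 0,"wy": 0,"wz": 0,"tx": 0.03,"ty": -0.03,"tz": 2.93,"fingers": 5},
    {"wx": 0,"wy": 0,"wz": 0,"tx": 0.03,"ty": -0.03,"tz": 2.93,"fingers": 5},
    {"wx": 0,"wy": 0,"wz": 0,"tx": 0.03,"ty": -0.03,"tz": 2.93,"fingers": 5}
  ],
  "grip_force": 60
}}

```text
clock: 13.5
position: [0.4618, 0.3669, 0.0257]
tool_rot: [-0.0, 0.994, -0.111, 0.0]
wrist_force: [0.8, -0.1, 3.5]
finger_gap: 0.0129
finger_force: 61.1
```

```bash
python3 - <<'E'
from m import *
go((.46,.366,.29),-7)
go((.6147,.0718,.29),-2.5)
E
```

```text
t [ -0.058   0.046 -10.57 ] w [-0.0004 -0.0005 -0.1001] pos [0.4618 0.3669 0.0257] yaw [-12.74  -0.03   0.02] F [ 0.8 -0.1  3.5] gap 0.0129 61.1 clk 13.5 q [-0.62  0.72 -0.17  2.03  0.29  0.42 -2.82]
t [  8.573  10.16  -10.571] w [-0.0004 -0.0005 -0.1787] pos [0.4618 0.3669 0.0257] yaw [-12.74  -0.03   0.02] F [ 0.8 -0.1  3.5] gap 0.0129 61.1 clk 13.5 q [-0.62  0.72 -0.17  2.03  0.29  0.42 -2.82]
```

Request:
{"api": "step_arm", "payload": {
  "targets": [
    {"wx": 0,"wy": 0,"wz": 0,"tx": 0,"ty": 0,"tz": -2,"fingers": 5},
    {"wx": 0,"wy": 0,"wz": 0,"tx": 0,"ty": 0,"tz": -4,"fingers": 5},
    {"wx": 0,"wy": 0,"wz": 0,"tx": 0,"ty": 0,"tz": -6,"fingers": 5},
    {"wx": 0,"wy": 0,"wz": 0,"tx": 0,"ty": 0,"tz": -8,"fingers": 5},
    {"wx": 0,"wy": 0,"wz": 0,"tx": 0,"ty": 0,"tz": -10,"fingers": 5},
    {"wx": 0,"wy": 0,"wz": 0,"tx": 1,"ty": 1.3,"tz": -10.57,"fingers": 5},
    {"wx": 0,"wy": 0,"wz": 0,"tx": 2.3,"ty": 2.8,"tz": -10.57,"fingers": 5},
    {"wx": 0,"wy": 0,"wz": -0.05,"tx": 3.6,"ty": 4.3,"tz": -10.57,"fingers": 5},
    {"wx": 0,"wy": 0,"wz": -0.1,"tx": 4.9,"ty": 5.8,"tz": -10.57,"fingers": 5},
    {"wx": 0,"wy": 0,"wz": -0.15,"tx": 6.2,"ty": 7.3,"tz": -10.57,"fingers": 5}
  ]
}}

```text
clock: 14.75
position: [0.5726, 0.153, 0.2892]
tool_rot: [0.0, 0.999, -0.035, -0.0]
wrist_force: [0.5, 1.0, -1.0]
finger_gap: 0.0125
finger_force: 60.7
```

```bash
python3 - <<'E'
from m import *
go((.6147,.0718,.275),-2.5)
E
```

```text
t [1.909 3.122 0.566] w [ 0.0003  0.0007 -0.0267] pos [0.5726 0.153  0.2892] yaw [-4.03  0.04 -0.01] F [ 0.5  1.  -1. ] gap 0.0125 60.7 clk 14.75 q [-0.13  0.37 -0.28  1.85  0.13  0.94 -2.1 ]
```

Request:
{"api": "step_arm", "payload": {
  "targets": [
    {"wx": 0,"wy": 0,"wz": -0.01,"tx": 0.6,"ty": 1,"tz": 0,"fingers": 5},
    {"wx": 0,"wy": 0,"wz": -0.02,"tx": 1.2,"ty": 2,"tz": 0,"fingers": 5},
    {"wx": 0,"wy": 0,"wz": -0.026,"tx": 1.9,"ty": 3.1,"tz": 0,"fingers": 5},
    {"wx": 0,"wy": 0,"wz": -0.026,"tx": 1.9,"ty": 3.12,"tz": 0.2,"fingers": 5},
    {"wx": 0,"wy": 0,"wz": -0.026,"tx": 1.9,"ty": 3.12,"tz": 0.56,"fingers": 5},
    {"wx": 0,"wy": 0,"wz": -0.026,"tx": 1.9,"ty": 3.12,"tz": 0.56,"fingers": 5},
    {"wx": 0,"wy": 0,"wz": -0.026,"tx": 1.9,"ty": 3.12,"tz": 0.56,"fingers": 5},
    {"wx": 0,"wy": 0,"wz": -0.026,"tx": 1.9,"ty": 3.12,"tz": 0.56,"fingers": 5},
    {"wx": 0,"wy": 0,"wz": -0.026,"tx": 1.9,"ty": 3.12,"tz": 0.56,"fingers": 5},
    {"wx": 0,"wy": 0,"wz": -0.026,"tx": 1.9,"ty": 3.12,"tz": 0.56,"fingers": 5}
  ]
}}

```text
clock: 16.0
position: [0.6143, 0.0734, 0.2757]
tool_rot: [0.0, 1.0, -0.023, 0.0]
wrist_force: [-0.4, 0.6, -0.9]
finger_gap: 0.013
finger_force: 60.7
```

```bash
python3 - <<'E'
from m import *
go((.6147,.0718,.25),-2.5)
s=capture("side")
f=lambda c,x,y,w,h,k:cv2.resize(c["frame"][y:y+h,x:x+w],None,fx=k,fy=k,interpolation=cv2.INTER_CUBIC)
cv2.imwrite("pics/j.png",f(s,325,185,75,70,8))
st=observe();z=st["position"][2]-.0257;x,y=st["position"][:2]
print("pred disc centre/left/right",proj(s,[[x,y,z+.0168],[x-.031,y,z+.0168],[x+.031,y,z+.0168],[.6147,.0718,.226],[.5747,.0718,.226],[.6547,.0718,.226],[.6147,.0318,.226]]))
E
```

```text
t [0.018 0.064 1.028] w [ 0.     -0.0003 -0.0025] pos [0.6143 0.0734 0.2757] yaw [-2.64 -0.01 -0.  ] F [-0.4  0.6 -0.9] gap 0.013 60.7 clk 16.0 q [-0.    0.42 -0.26  1.81  0.13  0.93 -1.94]
pred disc centre/left/right [[362.284421   209.23859695]
 [350.32457263 208.57320051]
 [374.25945676 209.90735644]
 [361.25656643 222.40478683]
 [346.14186579 221.55115415]
 [376.39571984 223.26234822]
 [361.28465285 231.43816211]]
```

View pics/j.png

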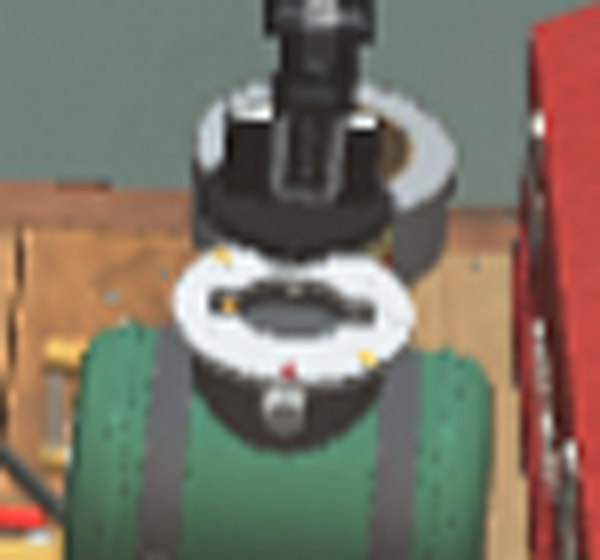

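The side crop shows the cap held level over the collar; yellow marks at (222,257) and (366,357), whose midpoint (294,307) puts the neck at about y 0.0700.

Request:
{"api": "step_arm", "payload": {
  "targets": [
    {"wx": 0,"wy": 0,"wz": 0,"tx": 0.01,"ty": 0.12,"tz": 0,"fingers": 5},
    {"wx": 0,"wy": 0,"wz": 0,"tx": 0.01,"ty": 0.12,"tz": 0.3,"fingers": 5},
    {"wx": 0,"wy": 0,"wz": 0,"tx": 0.01,"ty": 0.12,"tz": 0.6,"fingers": 5},
    {"wx": 0,"wy": 0,"wz": 0,"tx": 0.01,"ty": 0.12,"tz": 0.8,"fingers": 5},
    {"wx": 0,"wy": 0,"wz": 0,"tx": 0.01,"ty": 0.12,"tz": 0.9,"fingers": 5},
    {"wx": 0,"wy": 0,"wz": 0,"tx": 0.01,"ty": 0.12,"tz": 1,"fingers": 5},
    {"wx": 0,"wy": 0,"wz": 0,"tx": 0.01,"ty": 0.12,"tz": 1.05,"fingers": 5},
    {"wx": 0,"wy": 0,"wz": 0,"tx": 0.01,"ty": 0.12,"tz": 1.1,"fingers": 5},
    {"wx": 0,"wy": 0,"wz": 0,"tx": 0.01,"ty": 0.12,"tz": 1.1,"fingers": 5},
    {"wx": 0,"wy": 0,"wz": 0,"tx": 0.01,"ty": 0.12,"tz": 1.1,"fingers": 5}
  ]
}}

```text
clock: 17.3
position: [0.6144, 0.0704, 0.2482]
tool_rot: [-0.0, 1.0, -0.023, 0.0]
wrist_force: [-0.5, 1.2, -1.3]
finger_gap: 0.0129
finger_force: 60.7
```

```bash
python3 - <<'E'
from m import *
go((.6145,.0705,.238),-2.5);print(observe()["ft_torque"])
E
```

```text
t [ 0.003 -0.006  0.406] w [-0.     -0.0002 -0.0026] pos [0.6144 0.0704 0.2482] yaw [-2.65 -0.01  0.  ] F [-0.5  1.2 -1.3] gap 0.0129 60.7 clk 17.3 q [-0.    0.45 -0.25  1.83  0.14  0.88 -1.94]
[-0.03419318  0.02682018 -0.05321676]
```

Request:
{"api": "step_arm", "payload": {
  "targets": [
    {"wx": 0,"wy": 0,"wz": 0,"tx": 0,"ty": 0,"tz": 0.08,"fingers": 5},
    {"wx": 0,"wy": 0,"wz": 0,"tx": 0,"ty": 0,"tz": 0.16,"fingers": 5},
    {"wx": 0,"wy": 0,"wz": 0,"tx": 0,"ty": 0,"tz": 0.24,"fingers": 5},
    {"wx": 0,"wy": 0,"wz": 0,"tx": 0,"ty": 0,"tz": 0.3,"fingers": 5},
    {"wx": 0,"wy": 0,"wz": 0,"tx": 0,"ty": 0,"tz": 0.36,"fingers": 5},
    {"wx": 0,"wy": 0,"wz": 0,"tx": 0,"ty": 0,"tz": 0.4,"fingers": 5},
    {"wx": 0,"wy": 0,"wz": 0,"tx": 0,"ty": 0,"tz": 0.42,"fingers": 5},
    {"wx": 0,"wy": 0,"wz": 0,"tx": 0,"ty": 0,"tz": 0.42,"fingers": 5},
    {"wx": 0,"wy": 0,"wz": 0,"tx": 0,"ty": 0,"tz": 0.42,"fingers": 5},
    {"wx": 0,"wy": 0,"wz": 0,"tx": 0,"ty": 0,"tz": 0.42,"fingers": 5}
  ]
}}

```text
clock: 18.55
position: [0.6143, 0.0703, 0.2383]
tool_rot: [0.0, 1.0, -0.023, 0.0]
wrist_force: [-1.6, -0.7, 5.2]
finger_gap: 0.0127
finger_force: 61.6
```

```bash
python3 - <<'E'
from m import *
go((.6145,.0705,.238),-2.5);print(observe()["ft_torque"])
E
```

```text
t [ 0.006 -0.007  0.01 ] w [ 0.0001 -0.0002 -0.0026] pos [0.6143 0.0703 0.2383] yaw [-2.65 -0.01 -0.01] F [-1.6 -0.7  5.2] gap 0.0127 61.6 clk 18.55 q [-0.    0.46 -0.25  1.84  0.15  0.86 -1.95]
[-0.04207808  0.52188032  0.06472525]
```

Request:
{"api": "step_arm", "payload": {
  "targets": [
    {"wx": 0,"wy": 0,"wz": 0,"tx": 0,"ty": 0,"tz": -0.04,"fingers": 5},
    {"wx": 0,"wy": 0,"wz": 0.1,"tx": 0,"ty": 0,"tz": -0.04,"fingers": 5},
    {"wx": 0,"wy": 0,"wz": 0.2,"tx": 0,"ty": 0,"tz": -0.04,"fingers": 5},
    {"wx": 0,"wy": 0,"wz": 0.3,"tx": 0,"ty": 0,"tz": -0.04,"fingers": 5},
    {"wx": 0,"wy": 0,"wz": 0.4,"tx": 0,"ty": 0,"tz": -0.04,"fingers": 5},
    {"wx": 0,"wy": 0,"wz": 0.5,"tx": 0,"ty": 0,"tz": -0.04,"fingers": 5},
    {"wx": 0,"wy": 0,"wz": 0.6,"tx": 0,"ty": 0,"tz": -0.04,"fingers": 5},
    {"wx": 0,"wy": 0,"wz": 0.7,"tx": 0,"ty": 0,"tz": -0.04,"fingers": 5},
    {"wx": 0,"wy": 0,"wz": 0.78,"tx": 0,"ty": 0,"tz": -0.04,"fingers": 5},
    {"wx": 0,"wy": 0,"wz": 0.78,"tx": 0,"ty": 0,"tz": -0.04,"fingers": 5}
  ]
}}

```text
clock: 19.8
position: [0.6144, 0.0706, 0.2383]
tool_rot: [0.0, 0.916, -0.401, 0.0]
wrist_force: [-0.6, 0.4, 0.6]
finger_gap: 0.013
finger_force: 60.9
```

```bash
python3 - <<'E'
from m import *
go((.6145,.0705,.238),-47.5);print(observe()["ft_torque"])
s=capture("side");t=capture("top")
f=lambda c,x,y,w,h,k:cv2.resize(c["frame"][y:y+h,x:x+w],None,fx=k,fy=k,interpolation=cv2.INTER_CUBIC)
cv2.imwrite("pics/k.png",f(s,280,185,120,90,6))
E
```

```text
t [ 0.006 -0.001  0.012] w [ 0.     -0.0001  0.0041] pos [0.6144 0.0706 0.2383] yaw [-4.726e+01 -1.000e-02 -1.000e-02] F [-0.6  0.4  0.6] gap 0.013 60.9 clk 19.8 q [-0.15  0.45 -0.05  1.85  0.03  0.84 -2.61]
[0.02881799 0.10331247 0.04085529]
```

View pics/k.png

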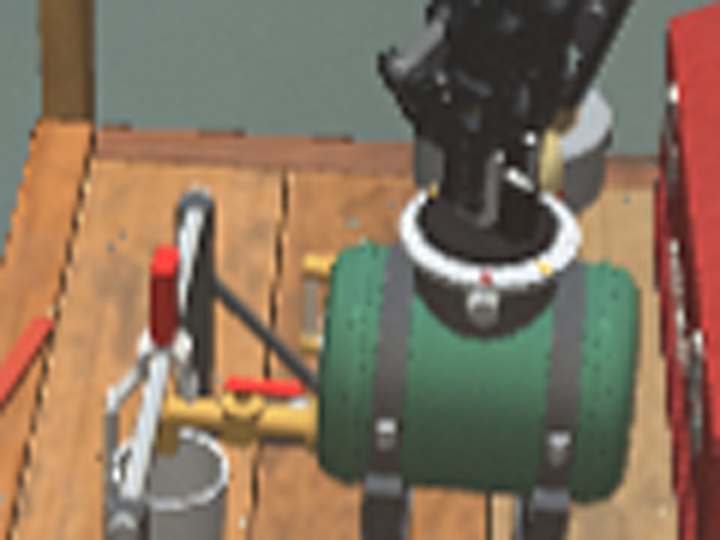

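The side view shows the cup hanging at the band. The cap is flat on the collar with its bar's white end at (520,182), pointing to the front-right yellow mark (546,268); tool yaw is −47.3° against the −47.5° wanted, so I hand in.

```bash
python3 -c "
from bench import *
print(job_done())"
```

```text
the job is handed in; nothing more can be done
None
```

The job is handed in, with no verdict returned: the cup hangs let go at the yellow band, and the cap is seated in the neck, turned about 45° clockwise to the yellow vent marks and still gripped at about 60 N.

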